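# Pin the swivel arm of a carving vice and fit its circlip with pliers

## Task

Put the vice's swivel arm back in service: first push the longer of the two lock pins down through the hole in the arm and the base beneath, fully home on its collar, and let go of it. Then take the circlip pliers by both handles, squeeze them so that the clip on their tips is fully spread, carry it spread over the end of the axle stub and slide it down into the groove, flat against the washer. Finish while still holding the pliers upright with the clip spread there, without letting go; leave the short pin and the other things on the bench where they are.

Things in the scene. Friction and masses are not known exactly. Their poses are not given: they have to be found in the camera images.
- axle_groove (a point): Groove of the axle stub of the fixed green vice, on its axis, level with the bright washer's top (washer 60 mm across, 88 mm above the bench). z up; x, y as the vice's. Above this point: groove 27 mm across to 6 mm, axle 32 mm across to 16 mm, nose tapering to 20 mm across at its end, 24 mm up.
- vice: The vice: origin under its base on the axle's line, z up. Base plate 110 mm (x) by 270 mm (y, from -145 to +125), 18 mm thick. The arm runs from the axle to -y, its pin hole 105 mm from the axle, and to +y, where a wood-padded jaw stands 83 to 117 mm from the axle, 113 mm above the bench.
- pin_hole (a point): Mouth of the round 15 mm hole in the arm's flat top face (44 mm by 48 mm, 78 mm above the bench), 105 mm to -y of the axle; axes as the vice's, z up. The arm is 18 mm thick there; below a 10 mm gap the hole goes on, 15 mm wide, through the 32 mm high green lug of the base. Both mouths have a 2 mm chamfer. Fixed.
- pin_center (a point): Long lock pin, upright, loose in either hole of a 45 mm high wooden block. From the foot up: tapered shank 12 mm across, 52 mm long; collar 24 mm across, 5 mm thick; ribbed knob 18 mm across, 37 mm high. This point: on the axis, 28 mm above the collar's underside, 80 mm above the foot. z up. 0.08 kg. Its foot is 35 mm deep in the block. Home, this point is 28 mm above pin_hole.
- short_pin_center (a point): Short lock pin in the block's other hole, 84 mm from the long one: same knob and collar, shank only 36 mm, so its collar hangs 16 mm lower, just over the block. This point is 28 mm above the collar's underside. To be left alone.
- clip_center (a point): Centre of the steel clip hooked on the pliers' tips, in its underside. z up along the pliers, handles to +y and -y, clip gap and cranked jaws to -x. Clip 4 mm thick, 46 mm across; fully spread it is 36 mm inside, relaxed too narrow for the axle. The pliers stand loose on the clip in a low fixed wooden tray (62 by 66 mm inside, floor 6 mm, rim 16 mm); 0.22 kg, 126 mm tall.
- pliers_grip (a point): Midway between the black handles at grip height, 104 mm above clip_center, same axes. Handles: flat, 20 mm wide (x), 70 to 126 mm above the clip's underside. Relaxed they splay, 58 mm over the outer faces here, 66 mm at the top; squeezed along y to the stop they stand parallel, 40 mm over the outer faces. That takes 4 to 10 N; they spring open if let go. The pivot clears the axle's nose.
- handle_a (a joint): Angle of each handle of the pliers (both move alike): 0 relaxed, 0.18 rad fully squeezed against the stop, where the clip is fully spread.
- pliers: The pliers as a whole; same origin and axes as point clip_center.
- mallet: Carver's round mallet of pale wood, 90 mm across, 230 mm high, standing on its head; origin under it. A bystander, to be left alone.
- glue: White bottle 60 mm across, 170 mm high; origin under it. A bystander, to be left alone.
- brush_pot: White pot 76 mm across, 90 mm high, with brushes in it up to 165 mm; origin under it. A bystander, to be left alone.
- gouge: Gouge 240 mm long with a wooden handle, lying on the bench. A bystander, to be left alone.
- offcut: Pale wooden offcut 110 x 50 x 28 mm; origin under it. A bystander, to be left alone.
- tin: Flat round tin 71 mm across, 21 mm high; origin under it. A bystander, to be left alone.
- pad_block: Dark wooden pad 85 x 50 x 18 mm; origin under it. A bystander, to be left alone.
Things that resemble listed ones, but are neither listed nor needed, are in the scene too. Leave any purple or turquoise look-alike of the pliers alone.

How it is judged:
On the way, in this order (a step that is already met when the one before it is completed fails the run):
1. the long pin is fully home through arm and base, and let go (horizontal distance between pin_center and pin_hole below 0.005 m and z of pin_center in the frame of pin_hole between 0.024 and 0.032 m and angle between pin_center's own z axis and vertical below 0.08 rad and contact force between the fingers and pin below 0.1 N), for 0.2 s.
2. the clip is held spread by the pliers above the end of the axle stub (value of joint handle_a above 0.13 rad and contact force between the fingers and pliers above 3 N and horizontal distance between clip_center and axle_groove below 0.03 m and z of clip_center in the frame of axle_groove above 0.024 m), for 0.1 s.
At the end, for the whole second after the job is handed in: Long pin: within 5 mm of the hole axis, collar within 4 mm of the arm, lean < 0.08 rad. Clip: within 6 mm of the axle's axis, underside at most 3 mm above the washer, lean < 0.09 rad, at rest; fingers still squeeze the pliers: handle angle > 0.13 rad, force > 3 N (horizontal distance between pin_center and pin_hole below 0.005 m and z of pin_center in the frame of pin_hole between 0.024 and 0.032 m and angle between pin_center's own z axis and vertical below 0.08 rad and value of joint handle_a above 0.13 rad and contact force between the fingers and pliers above 3 N and horizontal distance between clip_center and axle_groove below 0.006 m and z of clip_center in the frame of axle_groove between -0.002 and 0.003 m and angle between clip_center's own z axis and vertical below 0.09 rad and linear speed of pliers below 0.02 m/s); the arm keeps its last pose, push and grip.
It fails at once if the short pin or a bystander is disturbed (moved more than 30 mm) (distance of any of short_pin_center, mallet, glue, brush_pot, gouge, offcut, tin, pad_block from where it was at the start of the episode above 0.03 m).
It also fails if it takes over 54 s, if anything falls off the work surface, if the arm or the gripper's body presses on something with over 40 N, if the wrist force passes 120 N, or if a joint passes its speed limit or range.

## Robot

A 7-joint arm with a two-finger parallel gripper is mounted at the origin on the work surface. World frame = base frame: x ahead of the robot, y to its left, z up, the work surface at z = 0. Lengths are in m, angles in rad, forces in N, time in s.
With the tool pointing down it reaches from about 0.4 to 0.85 m from the base axis. Payload 4.5 kg.
Tool frame: the origin (TCP) lies at the very end of the fingers, on their centre line; the grasp point (between the pads) lies 19 mm behind it; z points along the fingers, y is the line along which they close (so a half turn about z gives the same grasp; the last joint's range is limited). The gripper opens to 88 mm and grips with 3 to 60 N. Pads are 18 mm wide; open, the fingers measure 123 mm over their backs; the gripper's body (75 mm by 187 mm) begins 45 mm behind the grasp point.
Start: joints at [1.321, 0.689, -0.195, 1.565, 0.157, 0.902, -0.215], TCP at [0.175, -0.6, 0.209] pointing down, gripper open.
Joint ranges: [-3.01, 3.01], [-0.46, 2.08], [-1.47, 1.51], [0.13, 2.56], [-1, 4.14], [0.04, 2.09], [-2.66, 2.66]. Speed limits (rad/s): [2.57, 2.57, 3.14, 3.14, 3.14, 3.14, 3.14].

## Interface

Orientations are given as a unit quaternion [x, y, z, w].
In Python, from plant import r, eyes, nets gives the robot as it stands.
- The arm moves only by the shell command python3 -m pendant 'ROWS' [FORCE]. ROWS is JSON, a list of rows, each an object of numbers: "claw": the opening, from 0 (shut) to 1 (fully open); "dx", "dy", "dz": the shift along the world's x, y, z in mm; "twist": the turn about the world's z in rad. In form: [{"claw": .., "dx": .., "dy": .., "dz": .., "twist": ..}, ...]. A call has 1 to 8 rows; each row is the pose to reach, as a shift and turn from the pose commanded when the call began; what a row does not reach only later rows make up. A row lasts 1/10 s, in which the tool goes at most 50 mm and 8.59 degrees, less where a joint would pass 70% of its speed; a pose out of reach is approached as far as the arm can. A call with a gripper value outside its range is refused whole. The fingers move at their own pace and stop on an object; FORCE is the grip in N (left out, the last holds). Time passes only in rows, so rows that repeat a pose let the fingers close. It gives the time, the measured TCP pose, the force, the opening and the grip force at its end, in the units of the state.
- r.get_state(): the state, without advancing time (a new reading comes with each control period).
- eyes.snapshot(name): name is "scene" or "side" or "wrist"; returns (picture, depth): 400x640x3 uint8, blue, green, red; 400x640 float32, m along the optical axis (not along the pixel's ray), 0 where there is no reading.
- eyes.camera_info(name): a dict with "K" (3x3 intrinsics, pixels), "world_to_cam" (4x4, takes a point from world to camera coordinates); the wrist camera has in their place "T_tool_cam" (4x4, takes a point from camera to tool coordinates, whose origin is the TCP and whose axes are the flange's). Camera axes: x right, y down, z forward; pixel columns grow to the right and rows downward; lengths in m; the calibration is good to about 2 mm. A picture is of the moment at which its call begins: read the wrist's pose just before it. camera_info takes no time and is no camera call.
- r.finish_job(): hands the job in; it is judged then, once.
Trained networks look in the newest picture that a camera, given by its name, has taken for a name from the list of things; names that differ only in an ending like _2 or _b are one class to them, and where a whole thing is asked for, a point or a joint stands for the part that bears it (a point fixed in the world has none). Each returns a list of dicts, best first, with "confidence" (0 to 1); they miss things now and then, are a little off and sometimes report something else, mostly with a low value. They report only what shows in the picture. A call takes as long as a camera call. They do not tell look-alikes from the thing itself.
- nets.spot_in(camera, query): "box" ([left, top, width, height] as shares, 0 to 1, of the picture: columns of its width, rows of its height, round what is visible of it).
- nets.place_of(camera, query): "position" ([column, row] as shares, 0 to 1, of the picture: columns of its width, rows of its height: a listed point, or the origin of a listed thing).
The state is a dict: "clock": time; "q": joint angles; "qd": joint speeds; "joint_torque": joint torques, N m; "tool_pos": TCP position; "eef_rot": TCP orientation; "contact_force": force on the tool from outside, world axes, zero at the start; "moment": the same for the moment, N m; "opening": opening from 0.0 (shut) to 1.0 (fully open); "finger_force": force on a finger pad.
Only numpy, scipy, OpenCV 4.12 (cv2) and the standard library are available. Lean on these libraries where they do the work, as an engineer would, in place of code of your own. Each camera call takes 0.05 s, during which the arm holds its last target. There are 200 camera calls.

## Working session

There is one attempt and no reset: what is moved stays moved. The work goes in short steps, Python scripts to look and compute and a shell command to move; the robot and the scene stay as the last step left them, time stands still between calls to the robot, and variables do not carry over. Pictures are saved under pics/ and viewed, at most 12 in all, crops included, and the job is handed in when it is done.

```bash
mkdir -p pics; cat > h.py <<'E'
from plant import r, eyes, nets
import numpy as np, cv2
from scipy.spatial.transform import Rotation as R
def cam(name):
    i=eyes.camera_info(name); K=np.array(i["K"])
    if name=="wrist":
        s=r.get_state(); T=np.eye(4); T[:3,:3]=R.from_quat(s["eef_rot"]).as_matrix(); T[:3,3]=s["tool_pos"]
        return K, T@np.array(i["T_tool_cam"])
    return K, np.linalg.inv(np.array(i["world_to_cam"]))
def unproj(K,T,u,v,d):
    p=np.linalg.inv(K)@np.array([u,v,1.])*d
    return T[:3,:3]@p+T[:3,3]
def onz(K,T,u,v,z):
    ray=T[:3,:3]@(np.linalg.inv(K)@np.array([u,v,1.])); return T[:3,3]+ray*(z-T[2,3])/ray[2]
def proj(K,T,P):
    c=np.linalg.inv(T)@np.append(P,1); q=K@c[:3]; return q[:2]/q[2]
E
python3 - <<'E'
from h import *
for c in ["scene","side"]:
    K,T=cam(c); im,d=eyes.snapshot(c); cv2.imwrite(f"pics/{c}0.png",im); np.savez(f"{c}0.npz",im=im,d=d)
    print(c,T[:3,3].round(3),T[:3,2].round(2))
    for q in ["pin_center","short_pin_center","pin_hole","axle_groove","clip_center","pliers_grip"]:
        for o in nets.place_of(c,q)[:4]:
            u,v=o["position"][0]*640,o["position"][1]*400
            dd=d[min(399,int(v)),min(639,int(u))]
            print(q,round(o["confidence"],2),round(u),round(v),unproj(K,T,u,v,dd).round(3))
print(r.get_state()["clock"])
E
```

```text
scene [1.686 0.153 1.337] [-0.66 -0.08 -0.74]
side [0.115 0.774 0.864] [ 0.4  -0.64 -0.66]
pin_center 0.62 403 185 [ 0.505 -0.295 -0.005]
pin_center 0.58 299 275 [0.554 0.206 0.034]
short_pin_center 0.53 417 174 [ 0.453 -0.254  0.082]
pin_hole 0.82 328 229 [0.562 0.058 0.062]
pin_hole 0.66 216 271 [0.751 0.285 0.014]
axle_groove 0.69 301 247 [0.559 0.182 0.108]
clip_center 0.79 386 254 [ 0.418  0.005 -0.001]
clip_center 0.71 300 248 [0.564 0.181 0.103]
clip_center 0.64 354 183 [ 0.632 -0.212  0.007]
clip_center 0.63 346 167 [ 0.702 -0.281 -0.   ]
pliers_grip 0.71 340 146 [ 0.726 -0.286  0.07 ]
pliers_grip 0.65 359 158 [ 0.623 -0.215  0.101]
pliers_grip 0.62 356 183 [ 0.628 -0.212  0.008]
pliers_grip 0.6 391 221 [ 0.423 -0.021  0.094]
0.7
```

View pics/scene0.png

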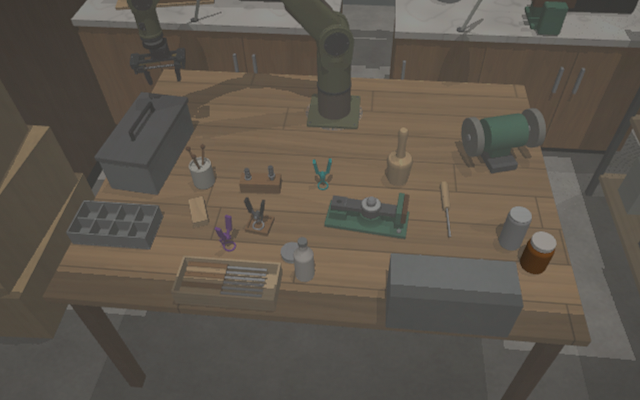

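View pics/side0.png

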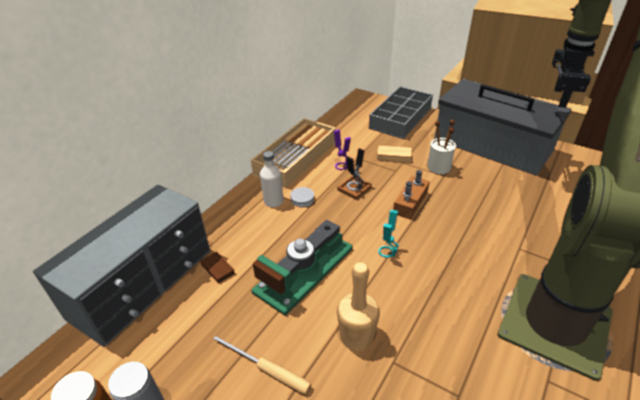

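The side picture shows the black pliers in a tray at about (354,175). The look-alikes are purple at (342,150) and turquoise at (390,235). The pin block is at (411,192) with knobs at about (419,177) and (408,189), and the vice axle is at (300,247) with its hole near (328,229). I'll use the depth data and an enlarged crop to tell the pins apart.

```bash
python3 - <<'E'
from h import *
def cloud(c):
    z=np.load(f"{c}0.npz"); K,T=cam(c); v,u=np.mgrid[:400,:640]; d=z["d"].ravel()
    p=(np.linalg.inv(K)@np.stack([u.ravel(),v.ravel(),np.ones(d.size)]))*d
    P=(T[:3,:3]@p).T+T[:3,3]; ok=d>0; return P[ok],np.stack([u.ravel(),v.ravel()],1)[ok]
for c in ["scene","side"]:
    P,uv=cloud(c)
    def reg(n,x0,x1,y0,y1,z0,z1):
        m=(P[:,0]>x0)&(P[:,0]<x1)&(P[:,1]>y0)&(P[:,1]<y1)&(P[:,2]>z0)&(P[:,2]<z1)
        Q=P[m].astype(np.float32)
        if len(Q)<3: print(c,n,len(Q));return
        # cluster in xy
        g=np.round(Q[:,:2]/0.004).astype(int); im=np.zeros((400,400),np.uint8); o=g.min(0); g-=o; im[g[:,0],g[:,1]]=255
        nl,l=cv2.connectedComponents(cv2.dilate(im,np.ones((3,3),np.uint8)))
        lab=l[g[:,0],g[:,1]]
        for k in range(1,nl):
            q=Q[lab==k]
            if len(q)>4: print(c,n,len(q),"mean",q.mean(0).round(3),"min",q.min(0).round(3),"max",q.max(0).round(3),"px",uv[m][lab==k].mean(0).round())
    reg("knobs",.40,.56,-.38,-.15,.06,.13)
    reg("handles",.55,.70,-.30,-.13,.08,.16)
    reg("axle",.50,.62,.12,.25,.092,.112)
    reg("jaw",.48,.64,.2,.4,.105,.13)
    reg("arm",.48,.64,.0,.11,.070,.088)
    reg("turq",.38,.48,-.1,.1,.05,.16)
z=np.load("side0.npz")["im"]
a=cv2.resize(z[125:215,320:470],None,fx=5,fy=5,interpolation=cv2.INTER_CUBIC)
cv2.imwrite("pics/crop1.png",a)
E
```

```text
scene knobs 0
scene handles 0
scene axle 0
scene jaw 0
scene arm 0
scene turq 0
side knobs 66 mean [ 0.449 -0.257  0.077] min [ 0.441 -0.269  0.06 ] max [ 0.459 -0.249  0.09 ] px [418. 175.]
side knobs 109 mean [ 0.445 -0.173  0.085] min [ 0.435 -0.189  0.063] max [ 0.456 -0.163  0.106] px [408. 189.]
side handles 113 mean [ 0.62  -0.217  0.106] min [ 0.611 -0.229  0.08 ] max [ 0.634 -0.208  0.13 ] px [360. 156.]
side handles 98 mean [ 0.626 -0.169  0.106] min [ 0.616 -0.181  0.08 ] max [ 0.64  -0.163  0.13 ] px [350. 164.]
side handles 74 mean [ 0.691 -0.264  0.105] min [ 0.684 -0.276  0.082] max [ 0.7   -0.255  0.125] px [347. 143.]
side axle 131 mean [0.567 0.176 0.105] min [0.554 0.157 0.093] max [0.583 0.188 0.112] px [300. 245.]
side jaw 496 mean [0.579 0.272 0.111] min [0.535 0.249 0.105] max [0.625 0.293 0.115] px [271. 268.]
side arm 333 mean [0.559 0.076 0.077] min [0.535 0.04  0.07 ] max [0.584 0.11  0.08 ] px [325. 230.]
side turq 309 mean [0.418 0.    0.096] min [ 0.405 -0.034  0.05 ] max [0.434 0.031 0.126] px [390. 226.]
```

View pics/crop1.png

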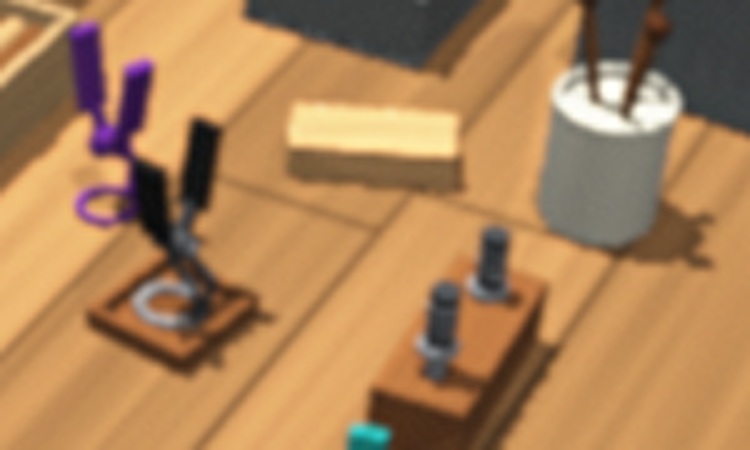

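Candidates for the long pin are the knobs at side pixels (408,189) and (418,175). The crop confirms it is (408,189): its collar stands clear of the block with the shank showing, and its top is at z≈0.106 against 0.09 for the other. The pins are 84 mm apart, as expected. The black pliers in the tray at (354,175) are the right ones. I'll lift now and fly over the pin.

```bash
python3 -m pendant '[{"claw":1,"dx":0,"dy":0,"dz":50},{"claw":1,"dx":0,"dy":0,"dz":100},{"claw":1,"dx":0,"dy":0,"dz":150},{"claw":1,"dx":27,"dy":42,"dz":150},{"claw":1,"dx":54,"dy":84,"dz":150},{"claw":1,"dx":81,"dy":126,"dz":150},{"claw":1,"dx":108,"dy":168,"dz":150},{"claw":1,"dx":135,"dy":210,"dz":150}]'; python3 -m pendant '[{"claw":1,"dx":27,"dy":42,"dz":0},{"claw":1,"dx":54,"dy":84,"dz":0},{"claw":1,"dx":81,"dy":126,"dz":0},{"claw":1,"dx":108,"dy":168,"dz":0},{"claw":1,"dx":137,"dy":210,"dz":0},{"claw":1,"dx":137,"dy":210,"dz":0},{"claw":1,"dx":137,"dy":210,"dz":0},{"claw":1,"dx":137,"dy":210,"dz":0}]'
python3 - <<'E'
from h import *
s=r.get_state(); print(s["clock"],s["tool_pos"],s["contact_force"]); print(R.from_quat(s["eef_rot"]).as_matrix().round(3))
print(np.array(eyes.camera_info("wrist")["T_tool_cam"]).round(3))
K,T=cam("wrist"); im,d=eyes.snapshot("wrist"); cv2.imwrite("pics/w1.png",im); np.savez("w1.npz",im=im,d=d,T=T)
for q in ["pin_center","short_pin_center","clip_center","pliers_grip","pin_hole","axle_groove"]:
    for o in nets.place_of("wrist",q)[:3]:
        u,v=o["position"][0]*640,o["position"][1]*400
        print(q,round(o["confidence"],2),round(u),round(v),unproj(K,T,u,v,d[min(399,int(v)),min(639,int(u))]).round(3))
E
```

```text
0.7 [ 0.17504214 -0.60001874  0.20908114] [ 0.2252065  -0.05033595 -0.48916916]
[[ 0.96  0.28  0.  ]
 [ 0.28 -0.96 -0.  ]
 [ 0.    0.   -1.  ]]
[[ 0.    -0.966 -0.259  0.066]
 [ 1.     0.    -0.    -0.   ]
 [ 0.    -0.259  0.966 -0.176]
 [ 0.     0.     0.     1.   ]]validation failed for argument at $[0]...
validation failed for argument at $[0]...
```

View pics/w1.png

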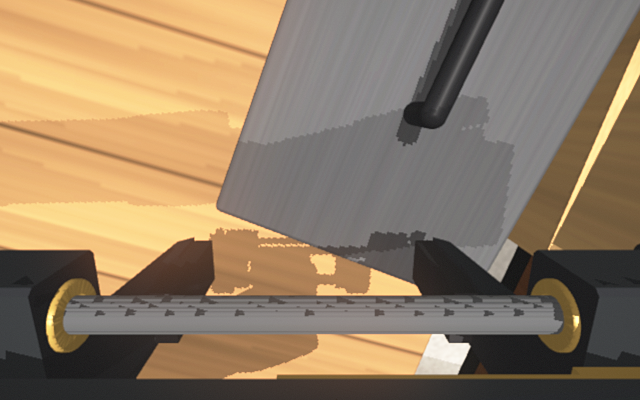

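The move was refused, which suggests a row needs every field, including twist. The picture shows the toolbox from the start pose. I'll resend the move.

```bash
python3 -m pendant '[{"claw":1,"dx":0,"dy":0,"dz":50,"twist":0},{"claw":1,"dx":0,"dy":0,"dz":100,"twist":0},{"claw":1,"dx":0,"dy":0,"dz":150,"twist":0},{"claw":1,"dx":27,"dy":42,"dz":150,"twist":0},{"claw":1,"dx":54,"dy":84,"dz":150,"twist":-0.1},{"claw":1,"dx":81,"dy":126,"dz":150,"twist":-0.2},{"claw":1,"dx":108,"dy":168,"dz":150,"twist":-0.3},{"claw":1,"dx":135,"dy":210,"dz":150,"twist":-0.4}]'; python3 -m pendant '[{"claw":1,"dx":27,"dy":42,"dz":0,"twist":0},{"claw":1,"dx":54,"dy":84,"dz":0,"twist":0},{"claw":1,"dx":81,"dy":126,"dz":0,"twist":0},{"claw":1,"dx":108,"dy":168,"dz":0,"twist":0},{"claw":1,"dx":137,"dy":210,"dz":0,"twist":0},{"claw":1,"dx":137,"dy":210,"dz":0,"twist":0},{"claw":1,"dx":137,"dy":210,"dz":0,"twist":0},{"claw":1,"dx":137,"dy":210,"dz":0,"twist":0}]'
python3 - <<'E'
from h import *
s=r.get_state(); print(s["clock"],s["tool_pos"],s["contact_force"]); print(R.from_quat(s["eef_rot"]).as_matrix().round(3))
K,T=cam("wrist"); im,d=eyes.snapshot("wrist"); cv2.imwrite("pics/w2.png",im); np.savez("w2.npz",im=im,d=d,T=T)
for q in ["pin_center","short_pin_center","clip_center","pliers_grip","pin_hole","axle_groove"]:
    for o in nets.place_of("wrist",q)[:3]:
        u,v=o["position"][0]*640,o["position"][1]*400
        print(q,round(o["confidence"],2),round(u),round(v),unproj(K,T,u,v,d[min(399,int(v)),min(639,int(u))]).round(3))
E
```

```text
clock: 1.85
tool_pos: [0.3108, -0.3882, 0.3593]
eef_rot: [0.998, -0.06, 0.0, 0.0]
contact_force: [1.5, 0.3, 0.6]
opening: 1.0
finger_force: 0.0
clock: 2.65
tool_pos: [0.4462, -0.1813, 0.359]
eef_rot: [0.998, -0.059, -0.0, 0.0]
contact_force: [0.2, -0.6, -0.5]
opening: 1.001
finger_force: 0.0
2.65 [ 0.44622751 -0.18133554  0.35895987] [ 0.2004923  -0.57328006 -0.53157702]
[[ 0.993 -0.118 -0.001]
 [-0.118 -0.993 -0.001]
 [-0.001  0.001 -1.   ]]
pin_center 0.56 310 161 [ 0.446 -0.178  0.106]
short_pin_center 0.62 376 149 [ 0.449 -0.26   0.09 ]
clip_center 0.76 313 16 [ 0.611 -0.201  0.065]
clip_center 0.74 199 177 [ 0.424 -0.006  0.001]
clip_center 0.49 375 147 [ 0.45  -0.26   0.088]
pliers_grip 0.62 171 199 [0.413 0.009 0.081]
pin_hole 0.88 103 91 [0.558 0.071 0.064]
```

View pics/w2.png

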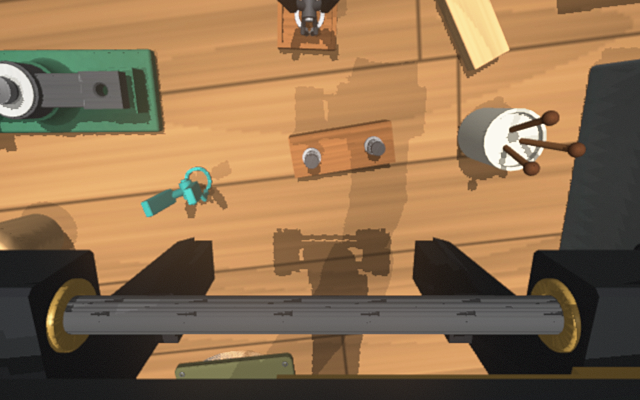

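The wrist view shows the long pin at (312,160), the short pin at (375,148), the arm's hole at (101,90) and the vice at the left. The vice is nearly parallel to the picture's rows, so its yaw is about −0.12. Next I'll measure the centres precisely from depth.

```bash
python3 - <<'E'
from h import *
z=np.load("w2.npz"); d=z["d"]; T=z["T"]; K,_=cam("wrist")
v,u=np.mgrid[:400,:640]; P=(np.linalg.inv(K)@np.stack([u.ravel(),v.ravel(),np.ones(u.size)]))*d.ravel()
P=((T[:3,:3]@P).T+T[:3,3]).reshape(400,640,3)
def circ(n,u0,u1,v0,v1,z0,z1):
    Q=P[v0:v1,u0:u1].reshape(-1,3); Q=Q[(Q[:,2]>z0)&(Q[:,2]<z1)]
    c,rad=cv2.minEnclosingCircle(Q[:,:2].astype(np.float32)*1000); print(n,len(Q),"mean",Q.mean(0).round(4),"circle",np.round(c,1),round(rad,1)); return Q
circ("long",295,330,140,175,.098,.112)
circ("short",360,392,132,165,.083,.094)
A=circ("armtop",40,135,65,115,.074,.083)
cc,wh,an=cv2.minAreaRect(A[:,:2].astype(np.float32)*1000); print(cc,wh,an)
H=P[75:105,85:120].reshape(-1,3); H=H[(H[:,2]<.070)&(H[:,2]>0)]; print("hole pts",len(H),H.mean(0),H.min(0),H.max(0))
im=z["im"][70:112,80:122]; g=cv2.cvtColor(im,6); m=(g<g.min()+25).astype(np.uint8); n,l,st,ce=cv2.connectedComponentsWithStats(m); 
k=1+st[1:,4].argmax(); uc=ce[k]+[80,70]; print("hole px",uc,st[k],onz(K,T,*uc,.078))
circ("axletop",0,40,60,120,.108,.118)
B=P[40:140,0:170].reshape(-1,3);B=B[(B[:,2]>.012)&(B[:,2]<.022)]; print("base",cv2.minAreaRect(B[:,:2].astype(np.float32)*1000))
E
```

```text
long 170 mean [ 0.4453 -0.1797  0.1044] circle [ 445.1 -179.8] 9.0
short 169 mean [ 0.4489 -0.263   0.0884] circle [ 448.7 -263.2] 9.0
armtop 2861 mean [0.5603 0.0887 0.0786] circle [559.7  93.6] 57.5
(560.3064575195312, 93.29931640625) (107.21603393554688, 44.1772346496582) 84.63202667236328
hole pts 86 [0.5593721  0.07262471 0.0595698 ] [0.55210635 0.06703188 0.04888569] [0.56556002 0.07736202 0.06990529]
hole px [100.73387097  89.26612903] [ 15  13  13  13 124] [0.55811916 0.06519028 0.078     ]
axletop 91 mean [0.566  0.1589 0.1098] circle [566.  162.4] 11.8
base ((566.1600341796875, 138.0110321044922), (228.77342224121094, 110.02890014648438), 83.71134948730469)
```

```bash
python3 -m pendant '[{"claw":0.6,"dx":-1,"dy":1.5,"dz":-50,"twist":0},{"claw":0.6,"dx":-1,"dy":1.5,"dz":-100,"twist":0},{"claw":0.6,"dx":-1,"dy":1.5,"dz":-150,"twist":0},{"claw":0.6,"dx":-1,"dy":1.5,"dz":-200,"twist":0},{"claw":0.6,"dx":-1,"dy":1.5,"dz":-240,"twist":0},{"claw":0.6,"dx":-1,"dy":1.5,"dz":-270,"twist":0},{"claw":0.6,"dx":-1,"dy":1.5,"dz":-286,"twist":0},{"claw":0.6,"dx":-1,"dy":1.5,"dz":-286,"twist":0}]' 25; python3 -m pendant '[{"claw":0,"dx":0,"dy":0,"dz":0,"twist":0},{"claw":0,"dx":0,"dy":0,"dz":0,"twist":0},{"claw":0,"dx":0,"dy":0,"dz":0,"twist":0},{"claw":0,"dx":0,"dy":0,"dz":0,"twist":0},{"claw":0,"dx":0,"dy":0,"dz":0,"twist":0},{"claw":0,"dx":0,"dy":0,"dz":0,"twist":0}]' 25
```

```text
clock: 3.8
tool_pos: [0.4448, -0.1782, 0.0711]
eef_rot: [0.998, -0.058, -0.002, -0.0]
contact_force: [0.0, 0.2, 0.8]
opening: 0.599
finger_force: 0.0
clock: 4.4
tool_pos: [0.4477, -0.1789, 0.0744]
eef_rot: [0.998, -0.058, 0.002, 0.0]
contact_force: [0.3, -0.3, 11.7]
opening: 0.079
finger_force: 6.1
```

The opening is 7 mm, less than the 18 mm knob, so something is wrong. I'll look.

```bash
python3 - <<'E'
from h import *
s=r.get_state(); print(s)
a,d=eyes.snapshot("side"); b,dw=eyes.snapshot("wrist"); cv2.imwrite("pics/m1.png",np.hstack([cv2.resize(a[130:230,350:470],(480,400),interpolation=2),cv2.resize(b,(320,400))[:, :320]]))
E
```

```text
{'clock': 4.4, 'q': array([ 0.35439141,  0.74388268, -0.11291305,  2.10932921,  0.2634558 ,
        0.29737696, -1.66791159]), 'qd': array([-0.00017906, -0.00499978,  0.00602421, -0.00881357,  0.00362199,
       -0.0022534 ,  0.00098606]), 'joint_torque': array([ 2.26110761e-02, -3.84689748e+01, -6.76739635e-02, -4.03803170e+00,
       -5.24064875e-02, -4.90042660e-02,  2.87716968e-03]), 'tool_pos': array([ 0.44765473, -0.17885697,  0.07438246]), 'eef_rot': array([ 9.98311767e-01, -5.80506076e-02,  1.88999916e-03,  4.14015224e-04]), 'contact_force': array([ 0.30024965, -0.28903987, 11.65261527]), 'moment': array([-0.09099997,  0.00016258, -0.01231453]), 'finger_force': 6.081250458955765, 'opening': 0.07895212349142455}
```

View pics/m1.png

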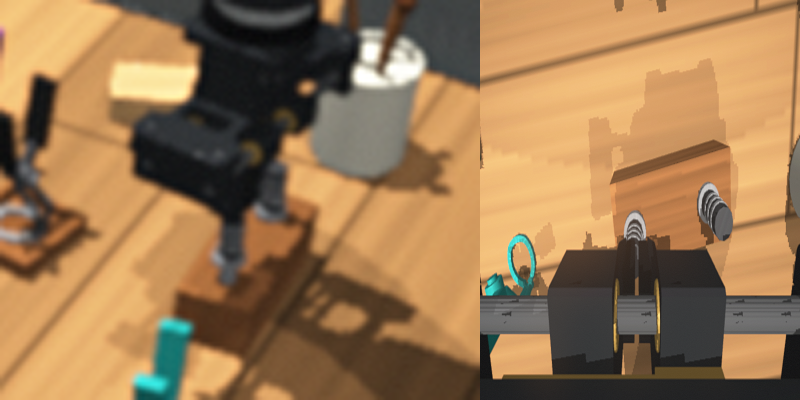

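The pin still looks upright, but the fingers seem to pinch only its edge. I'll use the side depth to find where the knob and collar really are.

```bash
python3 - <<'E'
from h import *
K,T=cam("side"); im,d=eyes.snapshot("side"); v,u=np.mgrid[:400,:640]
P=(np.linalg.inv(K)@np.stack([u.ravel(),v.ravel(),np.ones(u.size)]))*d.ravel(); P=((T[:3,:3]@P).T+T[:3,3])
d0=np.load("side0.npz")["d"]
m=(abs(P[:,0]-.447)<.03)&(abs(P[:,1]+.175)<.04)
for z in np.arange(.04,.15,.005):
    q=P[m&(P[:,2]>z)&(P[:,2]<z+.005)]
    if len(q): print(z.round(3),len(q),q.min(0)[:2].round(3),q.max(0)[:2].round(3))
Kw,Tw=cam("wrist"); b,dw=eyes.snapshot("wrist"); cv2.imwrite("pics/m2.png",np.hstack([cv2.resize(im[165:215,380:440],(360,300),interpolation=2),cv2.resize(b[200:350,200:400],(400,300),interpolation=2)]))
for vv in (205,215,225,235,245,255): print(vv,[unproj(Kw,Tw,uu,vv,dw[vv,uu]).round(3).tolist() for uu in (302,312,322)])
E
```

```text
0.04 170 [ 0.417 -0.214] [ 0.476 -0.146]
0.045 90 [ 0.418 -0.213] [ 0.475 -0.145]
0.05 6 [ 0.44  -0.178] [ 0.449 -0.166]
0.055 1 [ 0.443 -0.17 ] [ 0.443 -0.17 ]
0.06 11 [ 0.437 -0.182] [ 0.46  -0.164]
0.065 21 [ 0.436 -0.181] [ 0.454 -0.162]
0.07 5 [ 0.44  -0.173] [ 0.449 -0.166]
0.075 11 [ 0.438 -0.175] [ 0.453 -0.166]
0.08 10 [ 0.438 -0.172] [ 0.456 -0.165]
0.085 11 [ 0.439 -0.177] [ 0.457 -0.164]
0.09 9 [ 0.441 -0.17 ] [ 0.453 -0.165]
0.095 5 [ 0.439 -0.171] [ 0.449 -0.166]
0.1 14 [ 0.438 -0.186] [ 0.456 -0.163]
0.105 10 [ 0.437 -0.193] [ 0.45  -0.164]
0.11 10 [ 0.437 -0.189] [ 0.448 -0.164]
0.115 13 [ 0.437 -0.189] [ 0.445 -0.162]
0.12 10 [ 0.437 -0.193] [ 0.444 -0.161]
0.125 8 [ 0.436 -0.189] [ 0.446 -0.162]
0.13 11 [ 0.437 -0.191] [ 0.446 -0.16 ]
0.135 10 [ 0.437 -0.188] [ 0.446 -0.162]
0.14 10 [ 0.438 -0.183] [ 0.444 -0.162]
0.145 3 [ 0.44  -0.166] [ 0.444 -0.161]
205 [[0.456, -0.175, 0.046], [0.455, -0.181, 0.047], [0.454, -0.187, 0.046]]
215 [[0.456, -0.175, 0.068], [0.455, -0.181, 0.068], [0.454, -0.186, 0.065]]
225 [[0.455, -0.176, 0.08], [0.512, -0.188, 0.251], [0.449, -0.185, 0.067]]
235 [[0.455, -0.176, 0.096], [0.454, -0.181, 0.094], [0.449, -0.185, 0.082]]
245 [[0.456, -0.177, 0.111], [0.456, -0.181, 0.111], [0.455, -0.185, 0.111]]
255 [[0.456, -0.177, 0.121], [0.455, -0.181, 0.121], [0.456, -0.185, 0.122]]
```

View pics/m2.png

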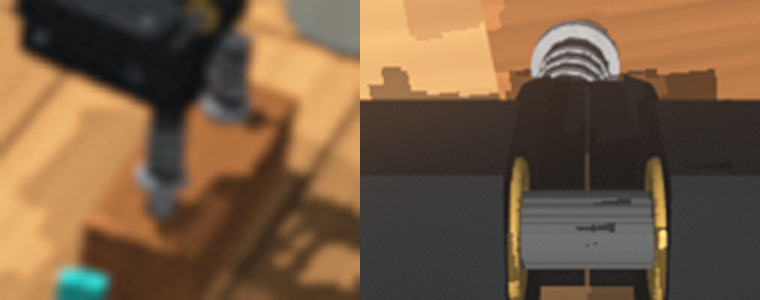

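```bash
python3 - <<'E'
from h import *
z=np.load("w2.npz"); d=z["d"]; K,_=cam("wrist"); Tc=np.array(eyes.camera_info("wrist")["T_tool_cam"])
v,u=np.mgrid[:400,:640]
P=(np.linalg.inv(K)@np.stack([u.ravel(),v.ravel(),np.ones(u.size)]))*d.ravel(); P=(Tc[:3,:3]@P).T+Tc[:3,3]
m=(d.ravel()>0)&(abs(P[:,1])<.075)&(P[:,2]<.03)
q=P[m]
print("tool-frame finger zmax",q[:,2].max(), np.percentile(q[:,2],[90,99]))
P=P.reshape(400,640,3)
for vv,uu in [(238,205),(245,190),(260,180),(238,425),(300,300)]: print(vv,uu,P[vv,uu].round(3))
E
python3 -m pendant '[{"claw":0.3,"dx":0,"dy":0,"dz":10,"twist":0},{"claw":0.3,"dx":0,"dy":0,"dz":40,"twist":0},{"claw":0.3,"dx":0,"dy":0,"dz":80,"twist":0},{"claw":0.3,"dx":0,"dy":0,"dz":80,"twist":0},{"claw":0.3,"dx":0,"dy":0,"dz":80,"twist":0}]'
python3 - <<'E'
from h import *
s=r.get_state(); t=s["tool_pos"]; print(t)
K,T=cam("side"); im,d=eyes.snapshot("side"); v,u=np.mgrid[:400,:640]
P=(np.linalg.inv(K)@np.stack([u.ravel(),v.ravel(),np.ones(u.size)]))*d.ravel(); P=((T[:3,:3]@P).T+T[:3,3])
m=(abs(P[:,0]-t[0])<.03)&(abs(P[:,1]-t[1])<.06)
for z in np.arange(.05,.23,.005):
    q=P[m&(P[:,2]>z)&(P[:,2]<z+.005)]
    if len(q): print(z.round(3),len(q),q.min(0)[:2].round(3),q.max(0)[:2].round(3))
E
```

```text
tool-frame finger zmax -0.02887330638617261 [-0.07492637 -0.03687162]
238 205 [-0.141 -0.171  0.359]
245 190 [ 0.008 -0.051 -0.036]
260 180 [ 0.008 -0.05  -0.051]
238 425 [-0.141  0.178  0.36 ]
300 300 [ 0.025 -0.003 -0.108]
clock: 5.1
tool_pos: [0.4464, -0.1786, 0.1539]
eef_rot: [0.998, -0.058, 0.001, 0.0]
contact_force: [-0.5, 0.2, 0.1]
opening: 0.3
finger_force: 0.0
[ 0.44638192 -0.17858749  0.15391327]
0.05 6 [ 0.442 -0.177] [ 0.45  -0.168]
0.06 12 [ 0.436 -0.183] [ 0.458 -0.164]
0.065 18 [ 0.436 -0.182] [ 0.459 -0.164]
0.07 9 [ 0.438 -0.177] [ 0.454 -0.165]
0.075 13 [ 0.439 -0.175] [ 0.457 -0.166]
0.08 6 [ 0.438 -0.174] [ 0.451 -0.167]
0.085 9 [ 0.44  -0.176] [ 0.451 -0.165]
0.09 12 [ 0.439 -0.177] [ 0.453 -0.166]
0.095 8 [ 0.439 -0.176] [ 0.453 -0.168]
0.1 23 [ 0.439 -0.185] [ 0.455 -0.167]
0.105 3 [ 0.442 -0.175] [ 0.453 -0.171]
0.18 5 [ 0.434 -0.195] [ 0.451 -0.163]
0.185 22 [ 0.434 -0.199] [ 0.457 -0.149]
0.19 25 [ 0.435 -0.201] [ 0.46  -0.149]
0.195 27 [ 0.435 -0.204] [ 0.46  -0.148]
0.2 29 [ 0.434 -0.203] [ 0.46  -0.148]
0.205 11 [ 0.435 -0.204] [ 0.45  -0.147]
0.21 16 [ 0.434 -0.206] [ 0.442 -0.147]
0.215 3 [ 0.439 -0.16 ] [ 0.441 -0.15 ]
0.22 2 [ 0.439 -0.155] [ 0.44 -0.15]
0.225 4 [ 0.439 -0.164] [ 0.441 -0.15 ]
```

Two cameras agree that the visible fingertips end about 29 mm above the reported TCP (tool z −0.029). The first grip therefore closed only on the rim of the knob. I'll allow for this and go 29 mm deeper, aiming for a reported TCP z of 0.042.

```bash
python3 -m pendant '[{"claw":0.6,"dx":-1,"dy":-1,"dz":0,"twist":0},{"claw":0.6,"dx":-1,"dy":-1,"dz":0,"twist":0},{"claw":0.6,"dx":-1,"dy":-1,"dz":-40,"twist":0},{"claw":0.6,"dx":-1,"dy":-1,"dz":-80,"twist":0},{"claw":0.6,"dx":-1,"dy":-1,"dz":-100,"twist":0},{"claw":0.6,"dx":-1,"dy":-1,"dz":-110,"twist":0},{"claw":0.6,"dx":-1,"dy":-1,"dz":-110,"twist":0}]' 25; python3 -m pendant '[{"claw":0,"dx":0,"dy":0,"dz":0,"twist":0},{"claw":0,"dx":0,"dy":0,"dz":0,"twist":0},{"claw":0,"dx":0,"dy":0,"dz":0,"twist":0},{"claw":0,"dx":0,"dy":0,"dz":0,"twist":0},{"claw":0,"dx":0,"dy":0,"dz":0,"twist":0},{"claw":0,"dx":0,"dy":0,"dz":0,"twist":0}]' 25
```

```text
clock: 5.85
tool_pos: [0.4441, -0.1791, 0.0417]
eef_rot: [0.998, -0.058, -0.002, -0.0]
contact_force: [0.5, 0.3, 0.8]
opening: 0.601
finger_force: 0.0
clock: 6.45
tool_pos: [0.4454, -0.1796, 0.0435]
eef_rot: [0.998, -0.058, 0.001, 0.0]
contact_force: [-0.8, -0.2, 4.5]
opening: 0.197
finger_force: 25.0
```

Opening is 17 mm at 25 N, so the knob is held. I'll lift and carry it to a stand-off near the vice, then measure the hole and axle.

```bash
python3 -m pendant '[{"claw":0,"dx":0,"dy":0,"dz":30,"twist":0},{"claw":0,"dx":0,"dy":0,"dz":70,"twist":0},{"claw":0,"dx":0,"dy":0,"dz":115,"twist":0},{"claw":0,"dx":0,"dy":0,"dz":160,"twist":0},{"claw":0,"dx":0,"dy":0,"dz":210,"twist":0},{"claw":0,"dx":10,"dy":45,"dz":230,"twist":0},{"claw":0,"dx":20,"dy":90,"dz":230,"twist":0},{"claw":0,"dx":30,"dy":135,"dz":230,"twist":0}]';python3 -m pendant '[{"claw":0,"dx":10,"dy":45,"dz":0,"twist":0},{"claw":0,"dx":20,"dy":90,"dz":0,"twist":0},{"claw":0,"dx":25,"dy":113,"dz":0,"twist":0},{"claw":0,"dx":25,"dy":113,"dz":0,"twist":0},{"claw":0,"dx":25,"dy":113,"dz":0,"twist":0},{"claw":0,"dx":25,"dy":113,"dz":0,"twist":0}]'
cat > vice.py <<'E'
from h import *
def run(tag):
    s=r.get_state(); print(s["clock"],s["tool_pos"].round(4))
    K,T=cam("wrist"); im,d=eyes.snapshot("wrist"); cv2.imwrite(f"pics/{tag}.png",im); np.savez(f"{tag}.npz",im=im,d=d,T=T)
    for q in ["pin_hole","axle_groove"]:
        for o in nets.place_of("wrist",q)[:1]:
            u,v=o["position"][0]*640,o["position"][1]*400; print(q,round(o["confidence"],2),round(u),round(v),onz(K,T,u,v,.078 if q=="pin_hole" else .088).round(4))
    v,u=np.mgrid[:400,:640]; P=(np.linalg.inv(K)@np.stack([u.ravel(),v.ravel(),np.ones(u.size)]))*d.ravel()
    P=(T[:3,:3]@P).T+T[:3,3]
    m=lambda x0,x1,y0,y1,z0,z1:(P[:,0]>x0)&(P[:,0]<x1)&(P[:,1]>y0)&(P[:,1]<y1)&(P[:,2]>z0)&(P[:,2]<z1)
    A=P[m(.50,.62,.11,.24,.1095,.115)]; c,rad=cv2.minEnclosingCircle(A[:,:2].astype(np.float32)*1000); print("axle top",len(A),A.mean(0).round(4),np.round(c,1),rad)
    W=P[m(.50,.62,.11,.24,.086,.0905)]; c,rad=cv2.minEnclosingCircle(W[:,:2].astype(np.float32)*1000); print("washer",len(W),np.round(c,1),rad)
    B=P[m(.48,.65,.02,.32,.012,.024)]; print("base",cv2.minAreaRect(B[:,:2].astype(np.float32)*1000))
    A=P[m(.50,.62,.02,.16,.074,.083)]; print("arm",cv2.minAreaRect(A[:,:2].astype(np.float32)*1000),A[:,2].mean())
    # hole: dark blob inside arm top
    h=cv2.convexHull(A[(A[:,1]<.11)][:,:2].astype(np.float32)); hp=np.array([proj(K,T,np.append(p[0],.078)) for p in h]).astype(np.int32)
    msk=np.zeros((400,640),np.uint8); cv2.fillConvexPoly(msk,hp,1); msk=cv2.erode(msk,np.ones((7,7)))
    g=cv2.cvtColor(im,6); vals=g[msk>0]; t=np.median(vals)*.6; b=((g<t)&(msk>0)).astype(np.uint8)
    n,l,st,ce=cv2.connectedComponentsWithStats(b)
    for k in range(1,n):
        if st[k,4]>30: print("hole blob",ce[k].round(1),st[k],onz(K,T,*ce[k],.078).round(4), "bbox-c",onz(K,T,st[k,0]+st[k,2]/2-.5,st[k,1]+st[k,3]/2-.5,.078).round(4))
E
python3 -c "import vice; vice.run('v1')"
```

```text
clock: 7.25
tool_pos: [0.4753, -0.0435, 0.2739]
eef_rot: [0.998, -0.059, 0.001, 0.0]
contact_force: [2.0, -0.3, -1.8]
opening: 0.192
finger_force: 25.0
clock: 7.85
tool_pos: [0.4995, 0.0666, 0.2727]
eef_rot: [0.998, -0.059, -0.001, 0.001]
contact_force: [-0.5, -0.4, -1.3]
opening: 0.193
finger_force: 25.0
7.85 [0.4995 0.0666 0.2727]
pin_hole 0.73 309 110 [0.5589 0.0629 0.078 ]
axle_groove 0.98 199 108 [0.5735 0.1687 0.088 ]
axle top 561 [0.5694 0.1686 0.1122] [569.4 168.7] 12.851654052734375
washer 2173 [569.5 169.1] 33.17815017700195
base ((568.3090209960938, 158.2366485595703), (267.4662170410156, 110.15252685546875), 83.66522979736328)
arm ((565.05322265625, 98.48045349121094), (116.76700592041016, 62.838409423828125), 86.43915557861328) 0.07859596699741252
```

View pics/v1.png

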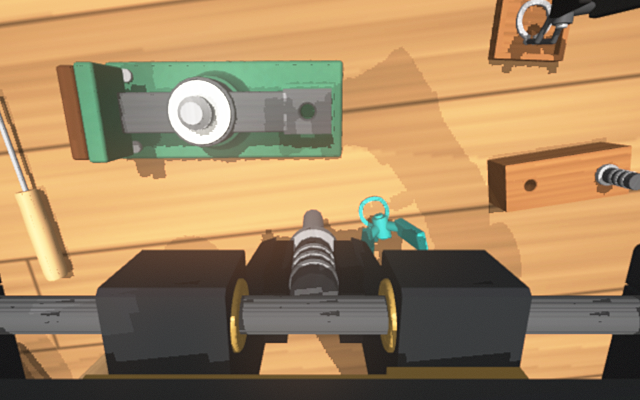

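The vice shows in v1: axle at (195,112), hole at (307,110), arm running right, pin held at (313,245). The base and axle fits agree on a yaw of −0.110 and axle (0.5694, 0.1685). That puts the hole at (0.5578, 0.0643), and the picture agrees. Next I'll find the pin's axis in the tool frame.

```bash
python3 - <<'E'
from h import *
z=np.load("v1.npz"); d=z["d"]; T=z["T"]; K,_=cam("wrist"); Tc=np.array(eyes.camera_info("wrist")["T_tool_cam"])
v,u=np.mgrid[:400,:640]; P=(np.linalg.inv(K)@np.stack([u.ravel(),v.ravel(),np.ones(u.size)]))*d.ravel(); P=((Tc[:3,:3]@P).T+Tc[:3,3]).reshape(400,640,3)
for vv in range(208,290,6):
    row=P[vv,285:345]; q=row[(abs(row[:,0])<.02)&(abs(row[:,1])<.02)&(row[:,2]<.08)]
    if len(q): print(vv,len(q),"y",q[:,1].min().round(4),q[:,1].max().round(4),"mid",((q[:,1].min()+q[:,1].max())/2).round(4),"xmax",q[:,0].max().round(4),"z",np.median(q[:,2]).round(3))
print(onz(K,T,307,110.5,.078),onz(K,T,195,112,.112))
E
```

```text
214 18 y -0.0054 0.0047 mid -0.0003 xmax 0.0053 z 0.02
220 21 y -0.0059 0.0058 mid -0.0 xmax 0.0056 z 0.009
226 21 y -0.0054 0.0054 mid 0.0 xmax 0.0115 z -0.019
232 36 y -0.0077 0.0084 mid 0.0003 xmax 0.0102 z -0.024
238 45 y -0.0102 0.0101 mid -0.0 xmax 0.0086 z -0.024
244 60 y -0.0116 0.013 mid 0.0007 xmax 0.009 z -0.035
250 60 y -0.0112 0.0125 mid 0.0006 xmax 0.0089 z -0.04
256 60 y -0.0108 0.0121 mid 0.0006 xmax 0.0087 z -0.046
262 60 y -0.0104 0.0117 mid 0.0007 xmax 0.0089 z -0.052
268 60 y -0.01 0.0113 mid 0.0006 xmax 0.0085 z -0.055
274 60 y -0.0098 0.0109 mid 0.0006 xmax 0.0084 z -0.059
280 60 y -0.0097 0.0105 mid 0.0004 xmax 0.0087 z -0.061
286 60 y -0.0093 0.0102 mid 0.0004 xmax 0.0085 z -0.061
[0.55830572 0.06533988 0.078     ] [0.56963296 0.16621238 0.112     ]
```

```bash
python3 -m pendant '[{"claw":0,"dx":40,"dy":-2,"dz":0,"twist":0},{"claw":0,"dx":58.5,"dy":-2,"dz":-20,"twist":0},{"claw":0,"dx":58.5,"dy":-2,"dz":-65,"twist":0},{"claw":0,"dx":58.5,"dy":-2,"dz":-110,"twist":0},{"claw":0,"dx":58.5,"dy":-2,"dz":-140,"twist":0},{"claw":0,"dx":58.5,"dy":-2,"dz":-148,"twist":0},{"claw":0,"dx":58.5,"dy":-2,"dz":-148,"twist":0},{"claw":0,"dx":58.5,"dy":-2,"dz":-148,"twist":0}]'
python3 - <<'E'
from h import *
s=r.get_state(); print(s["tool_pos"])
K,T=cam("wrist"); im,d=eyes.snapshot("wrist")
for P in ([.5581,.0645,.078],s["tool_pos"]+np.array([0,0,-.033])): print(proj(K,T,P).round())
b=im[120:300,200:420]; c,_=eyes.snapshot("side"); c=c[190:270,270:370]
cv2.imwrite("pics/i1.png",np.hstack([cv2.resize(b,(400,327)),cv2.resize(c,(400,327),interpolation=2)]))
p=[eyes.snapshot("wrist") and r.get_state()["tool_pos"] for _ in range(3)]; print(np.round(p,4))
E
```

```text
clock: 8.8
tool_pos: [0.5599, 0.0664, 0.1266]
eef_rot: [0.998, -0.058, 0.001, -0.0]
contact_force: [-0.4, 0.6, -0.4]
opening: 0.195
finger_force: 25.0
[0.55985398 0.06643703 0.1265504 ]
[316. 210.]
[313. 215.]
[[0.5598 0.0666 0.1268]
 [0.5596 0.0666 0.1266]
 [0.5594 0.0666 0.1263]]
```

View pics/i1.png

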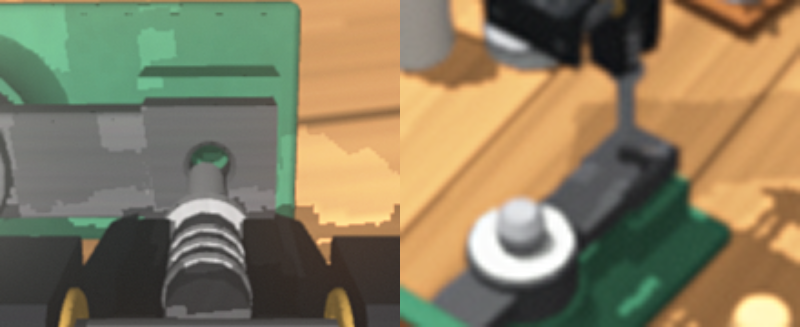

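The hole shows at crop (211,158), which matches (0.558, 0.0645) to within a pixel. The pin foot is about 2 mm to +y of it, so I'll correct that and insert.

```bash
python3 -m pendant '[{"claw":0,"dx":-1.5,"dy":-2,"dz":0,"twist":0},{"claw":0,"dx":-1.5,"dy":-2,"dz":0,"twist":0},{"claw":0,"dx":-1.5,"dy":-2,"dz":-10,"twist":0},{"claw":0,"dx":-1.5,"dy":-2,"dz":-18,"twist":0},{"claw":0,"dx":-1.5,"dy":-2,"dz":-24,"twist":0},{"claw":0,"dx":-1.5,"dy":-2,"dz":-30,"twist":0},{"claw":0,"dx":-1.5,"dy":-2,"dz":-36,"twist":0},{"claw":0,"dx":-1.5,"dy":-2,"dz":-36,"twist":0}]'
```

```text
clock: 9.85
tool_pos: [0.5567, 0.0646, 0.0881]
eef_rot: [0.998, -0.058, -0.001, 0.0]
contact_force: [-0.2, -0.7, -1.2]
opening: 0.196
finger_force: 25.0
```

```bash
python3 -m pendant '[{"claw":0,"dx":0.5,"dy":0,"dz":-6,"twist":0},{"claw":0,"dx":0.5,"dy":0,"dz":-12,"twist":0},{"claw":0,"dx":0.5,"dy":0,"dz":-18,"twist":0},{"claw":0,"dx":0.5,"dy":0,"dz":-23,"twist":0},{"claw":0,"dx":0.5,"dy":0,"dz":-26,"twist":0},{"claw":0,"dx":0.5,"dy":0,"dz":-28,"twist":0},{"claw":0,"dx":0.5,"dy":0,"dz":-30,"twist":0},{"claw":0,"dx":0.5,"dy":0,"dz":-30,"twist":0}]'
```

```text
clock: 10.65
tool_pos: [0.5575, 0.0645, 0.0596]
eef_rot: [0.998, -0.058, 0.0, 0.0]
contact_force: [-0.9, -0.3, 3.7]
opening: 0.196
finger_force: 25.0
```

```bash
python3 -m pendant '[{"claw":0,"dx":0,"dy":0,"dz":-2,"twist":0},{"claw":0,"dx":0,"dy":0,"dz":-2,"twist":0}]'; python3 -m pendant '[{"claw":0.5,"dx":0,"dy":0,"dz":2,"twist":0},{"claw":0.5,"dx":0,"dy":0,"dz":2,"twist":0},{"claw":0.5,"dx":0,"dy":0,"dz":2,"twist":0},{"claw":0.5,"dx":0,"dy":0,"dz":40,"twist":0},{"claw":0.5,"dx":0,"dy":0,"dz":90,"twist":0},{"claw":0.8,"dx":-30,"dy":0,"dz":140,"twist":0},{"claw":0.8,"dx":-55,"dy":0,"dz":190,"twist":0},{"claw":0.8,"dx":-55,"dy":0,"dz":190,"twist":0}]'
python3 - <<'E'
from h import *
K,T=cam("wrist"); im,d=eyes.snapshot("wrist"); np.savez("w3.npz",im=im,d=d,T=T); cv2.imwrite("pics/w3.png",im)
v,u=np.mgrid[:400,:640]; P=(np.linalg.inv(K)@np.stack([u.ravel(),v.ravel(),np.ones(u.size)]))*d.ravel(); P=((T[:3,:3]@P).T+T[:3,3])
m=(abs(P[:,0]-.558)<.025)&(abs(P[:,1]-.0645)<.025)
for a,b in ((.081,.087),(.115,.125)):
    q=P[m&(P[:,2]>a)&(P[:,2]<b)]; print(a,len(q),q.mean(0).round(4) if len(q) else 0,np.round(cv2.minEnclosingCircle(q[:,:2].astype(np.float32)*1000)[0],1) if len(q) else 0)
print(P[m][:,2].max())
E
```

```text
clock: 10.85
tool_pos: [0.5576, 0.0646, 0.0594]
eef_rot: [0.998, -0.058, 0.001, 0.0]
contact_force: [-5.5, -0.0, 19.5]
opening: 0.194
finger_force: 25.0
clock: 11.65
tool_pos: [0.5025, 0.065, 0.2508]
eef_rot: [0.998, -0.058, 0.002, -0.001]
contact_force: [0.7, 0.8, -0.7]
opening: 0.75
finger_force: 0.0
0.081 139 [0.5594 0.0625 0.0835] [556.8  64.3]
0.115 357 [0.557  0.0642 0.1205] [556.8  64.3]
0.42747928657703366
```

The long pin is home: its top is at z 0.1205 (expected 0.120), the collar top at 0.0835, and it is centred. Now I'll stand off near the black pliers.

```bash
python3 -m pendant '[{"claw":0.9,"dx":0,"dy":-50,"dz":20,"twist":0},{"claw":0.9,"dx":10,"dy":-98,"dz":20,"twist":0},{"claw":0.9,"dx":20,"dy":-145,"dz":20,"twist":0},{"claw":0.9,"dx":30,"dy":-190,"dz":20,"twist":0},{"claw":0.9,"dx":40,"dy":-235,"dz":20,"twist":0},{"claw":0.9,"dx":50,"dy":-260,"dz":20,"twist":0},{"claw":0.9,"dx":50,"dy":-260,"dz":20,"twist":0},{"claw":0.9,"dx":50,"dy":-260,"dz":20,"twist":0}]'
python3 - <<'E'
from h import *
eyes.snapshot("side")
s=r.get_state(); print(s["tool_pos"])
K,T=cam("wrist"); im,d=eyes.snapshot("wrist"); np.savez("w4.npz",im=im,d=d,T=T); cv2.imwrite("pics/w4.png",im)
for q in ["clip_center","pliers_grip"]:
    for o in nets.place_of("wrist",q)[:3]:
        u,v=o["position"][0]*640,o["position"][1]*400; print(q,round(o["confidence"],2),round(u),round(v),onz(K,T,u,v,.006 if q[0]=="c" else .11).round(4))
v,u=np.mgrid[:400,:640]; P=(np.linalg.inv(K)@np.stack([u.ravel(),v.ravel(),np.ones(u.size)]))*d.ravel(); P=((T[:3,:3]@P).T+T[:3,3])
m=(abs(P[:,0]-.625)<.04)&(abs(P[:,1]+.195)<.055)
q=P[m&(P[:,2]>.126)&(P[:,2]<.137)]; print(len(q)); print(cv2.minAreaRect(q[:,:2].astype(np.float32)*1000),q[:,2].mean())
c=np.median(q[:,1])
lab=q[:,1]>q[:,:2].mean(0)[1]
for l in (0,1): a=q[lab==l]; print(len(a),a.mean(0).round(4),a.min(0).round(4),a.max(0).round(4))
E
```

```text
clock: 12.5
tool_pos: [0.5521, -0.1955, 0.265]
eef_rot: [0.998, -0.059, -0.001, -0.001]
contact_force: [-0.1, 0.1, 0.2]
opening: 0.901
finger_force: 0.0
[ 0.55220847 -0.19414109  0.2654999 ]
clip_center 0.8 372 6 [ 0.7123 -0.2772  0.006 ]
clip_center 0.72 313 97 [ 0.624  -0.2021  0.006 ]
pliers_grip 0.79 311 98 [ 0.6218 -0.1999  0.11  ]
578
((623.0594482421875, -197.56375122070312), (65.07494354248047, 19.507226943969727), 82.59759521484375) 0.12843309186475488
289 [ 0.6197 -0.2248  0.1284] [ 0.6095 -0.2304  0.126 ] [ 0.6296 -0.2189  0.1312]
289 [ 0.6265 -0.1707  0.1284] [ 0.6165 -0.1763  0.126 ] [ 0.6367 -0.1648  0.1308]
```

View pics/w4.png

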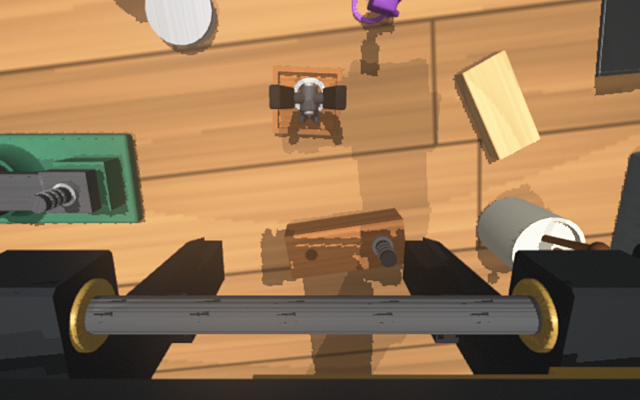

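The pliers' handle tops are centred at (0.6231, −0.1976), z 0.131, with an overall width of 65 mm and a yaw of −0.127, all as described. I'll move in over them.

```bash
python3 -m pendant '[{"claw":1,"dx":45,"dy":-2,"dz":0,"twist":-0.008},{"claw":1,"dx":70.5,"dy":-2,"dz":0,"twist":-0.008},{"claw":1,"dx":70.5,"dy":-2,"dz":-40,"twist":-0.008},{"claw":1,"dx":70.5,"dy":-2,"dz":-80,"twist":-0.008},{"claw":1,"dx":70.5,"dy":-2,"dz":-110,"twist":-0.008},{"claw":1,"dx":70.5,"dy":-2,"dz":-110,"twist":-0.008},{"claw":1,"dx":70.5,"dy":-2,"dz":-110,"twist":-0.008}]' 25; python3 -m pendant '[{"claw":1,"dx":0,"dy":0,"dz":-20,"twist":0},{"claw":1,"dx":0,"dy":0,"dz":-40,"twist":0},{"claw":1,"dx":0,"dy":0,"dz":-60,"twist":0},{"claw":1,"dx":0,"dy":0,"dz":-80,"twist":0},{"claw":1,"dx":0,"dy":0,"dz":-94,"twist":0},{"claw":1,"dx":0,"dy":0,"dz":-94,"twist":0},{"claw":1,"dx":0,"dy":0,"dz":-94,"twist":0}]'
```

```text
clock: 13.4
tool_pos: [0.6235, -0.1966, 0.1577]
eef_rot: [0.998, -0.061, 0.0, -0.0]
contact_force: [-0.3, 0.4, -0.1]
opening: 1.002
finger_force: 0.0
clock: 14.1
tool_pos: [0.6242, -0.1976, 0.0644]
eef_rot: [0.998, -0.062, 0.001, 0.0]
contact_force: [-0.3, 0.1, 0.2]
opening: 1.0
finger_force: 0.0
```

```bash
python3 -m pendant '[{"claw":0.7,"dx":-0.5,"dy":0,"dz":-2,"twist":0},{"claw":0.6,"dx":-0.5,"dy":0,"dz":-2,"twist":0},{"claw":0.5,"dx":-0.5,"dy":0,"dz":-2,"twist":0},{"claw":0.4,"dx":-0.5,"dy":0,"dz":-2,"twist":0},{"claw":0.3,"dx":-0.5,"dy":0,"dz":-2,"twist":0},{"claw":0.3,"dx":-0.5,"dy":0,"dz":-2,"twist":0},{"claw":0.3,"dx":-0.5,"dy":0,"dz":-2,"twist":0}]' 25
```

```text
clock: 14.8
tool_pos: [0.625, -0.1978, 0.0654]
eef_rot: [0.998, -0.062, 0.003, 0.001]
contact_force: [-4.2, 1.3, 22.9]
opening: 0.449
finger_force: 25.0
```

Handles are squeezed to 39.5 mm (the stop) at 25 N. I'll lift gently, then check the hold.

```bash
python3 -m pendant '[{"claw":0.3,"dx":0,"dy":0,"dz":8,"twist":0},{"claw":0.3,"dx":0,"dy":0,"dz":20,"twist":0},{"claw":0.3,"dx":0,"dy":0,"dz":40,"twist":0},{"claw":0.3,"dx":0,"dy":0,"dz":75,"twist":0},{"claw":0.3,"dx":0,"dy":0,"dz":115,"twist":0},{"claw":0.3,"dx":0,"dy":0,"dz":155,"twist":0},{"claw":0.3,"dx":0,"dy":0,"dz":190,"twist":0},{"claw":0.3,"dx":0,"dy":0,"dz":200,"twist":0}]'; python3 -m pendant '[{"claw":0.3,"dx":-8,"dy":20,"dz":0,"twist":0},{"claw":0.3,"dx":-15,"dy":50,"dz":0,"twist":0},{"claw":0.3,"dx":-15,"dy":90,"dz":0,"twist":0},{"claw":0.3,"dx":-15,"dy":130,"dz":0,"twist":0},{"claw":0.3,"dx":-15,"dy":170,"dz":0,"twist":0},{"claw":0.3,"dx":-15,"dy":210,"dz":0,"twist":0},{"claw":0.3,"dx":-15,"dy":250,"dz":0,"twist":0},{"claw":0.3,"dx":-20,"dy":290,"dz":0,"twist":0}]'; python3 -m pendant '[{"claw":0.3,"dx":-15,"dy":40,"dz":0,"twist":0},{"claw":0.3,"dx":-30,"dy":65,"dz":0,"twist":0},{"claw":0.3,"dx":-34,"dy":76,"dz":-20,"twist":0},{"claw":0.3,"dx":-34,"dy":76,"dz":-30,"twist":0},{"claw":0.3,"dx":-34,"dy":76,"dz":-30,"twist":0},{"claw":0.3,"dx":-34,"dy":76,"dz":-30,"twist":0},{"claw":0.3,"dx":-34,"dy":76,"dz":-30,"twist":0}]'
python3 - <<'E'
from h import *
im,d=eyes.snapshot("side"); K2,T2=cam("side")
s=r.get_state(); print(s["tool_pos"],s["clock"])
K,T=cam("wrist"); b,db=eyes.snapshot("wrist"); np.savez("w5.npz",im=b,d=db,T=T,ims=im,ds=d)
cv2.imwrite("pics/j1.png",np.hstack([cv2.resize(b[120:300,220:420],(400,360)),cv2.resize(im[150:300,220:386],(400,360),interpolation=2)]))
def cl(K,T,d):
    v,u=np.mgrid[:400,:640]; P=(np.linalg.inv(K)@np.stack([u.ravel(),v.ravel(),np.ones(u.size)]))*d.ravel(); P=((T[:3,:3]@P).T+T[:3,3]); return P[d.ravel()>0]
for n,P in (("side",cl(K2,T2,d)),("wrist",cl(K,T,db))):
    m=(abs(P[:,0]-.5694)<.035)&(abs(P[:,1]-.1687)<.035)
    for z in np.arange(.084,.21,.006):
        q=P[m&(P[:,2]>z)&(P[:,2]<z+.006)]
        if len(q): print(n,z.round(3),len(q),q.min(0)[:2].round(3),q.max(0)[:2].round(3))
E
```

```text
clock: 15.6
tool_pos: [0.6246, -0.1979, 0.2653]
eef_rot: [0.998, -0.062, 0.004, 0.001]
contact_force: [0.2, 0.2, -1.7]
opening: 0.444
finger_force: 25.0
clock: 16.4
tool_pos: [0.6017, 0.0937, 0.2592]
eef_rot: [0.998, -0.062, -0.001, 0.0]
contact_force: [0.9, 0.1, -0.9]
opening: 0.442
finger_force: 25.0
clock: 17.1
tool_pos: [0.5695, 0.167, 0.2313]
eef_rot: [0.998, -0.063, 0.0, 0.0]
contact_force: [-0.4, 0.5, -2.9]
opening: 0.447
finger_force: 25.0
[0.56945182 0.16731261 0.23152167] 17.15
side 0.084 265 [0.536 0.139] [0.604 0.204]
side 0.09 20 [0.548 0.147] [0.593 0.201]
side 0.096 26 [0.554 0.162] [0.583 0.188]
side 0.102 46 [0.555 0.159] [0.584 0.188]
side 0.108 61 [0.555 0.161] [0.581 0.185]
side 0.114 3 [0.565 0.169] [0.571 0.182]
side 0.168 36 [0.545 0.148] [0.59  0.192]
side 0.174 72 [0.545 0.144] [0.591 0.192]
side 0.18 11 [0.543 0.158] [0.55  0.187]
side 0.186 10 [0.543 0.159] [0.549 0.186]
side 0.192 12 [0.544 0.158] [0.549 0.187]
side 0.198 10 [0.542 0.159] [0.548 0.186]
side 0.204 33 [0.542 0.158] [0.558 0.186]
wrist 0.084 2454 [0.539 0.136] [0.603 0.203]
wrist 0.09 51 [0.547 0.142] [0.599 0.199]
wrist 0.096 34 [0.572 0.154] [0.585 0.182]
wrist 0.102 272 [0.554 0.154] [0.586 0.185]
wrist 0.108 455 [0.556 0.157] [0.583 0.182]
wrist 0.114 12 [0.561 0.164] [0.572 0.176]
wrist 0.168 46 [0.553 0.148] [0.59  0.185]
wrist 0.174 1069 [0.552 0.144] [0.591 0.191]
wrist 0.204 68 [0.54  0.158] [0.55  0.183]
```

View pics/j1.png

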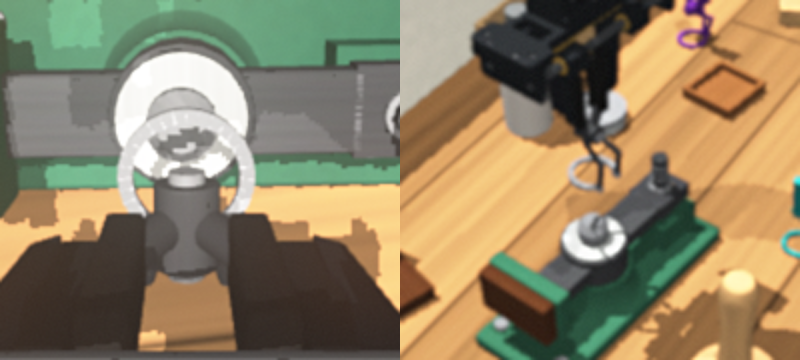

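The clip (crop 186,160) is held spread above the axle, and the pin still stands in the arm. Next I'll fit the clip's circle and tilt against the axle.

```bash
cat > fit.py <<'E'
from h import *
from scipy.optimize import least_squares
def fit(K,T,d,z0,z1,n):
    v,u=np.mgrid[:400,:640]; P=(np.linalg.inv(K)@np.stack([u.ravel(),v.ravel(),np.ones(u.size)]))*d.ravel(); P=((T[:3,:3]@P).T+T[:3,3])
    c0=np.array([.5694,.1687]); rr=np.hypot(*(P[:,:2]-c0).T)
    q=P[(rr<.032)&(P[:,2]>z0)&(P[:,2]<z1)]
    A=np.c_[q[:,:2]-c0,np.ones(len(q))]; pl=np.linalg.lstsq(A,q[:,2],rcond=None)[0]
    f=lambda p:np.clip(abs(np.hypot(q[:,0]-p[0],q[:,1]-p[1])-.0205)-.0025,0,None)
    s=least_squares(f,c0,loss="soft_l1",f_scale=.001); print(n,len(q),"plane",pl.round(4),"centre",s.x.round(4),"cost",s.cost, q.min(0).round(4),q.max(0).round(4))
    B=P[(rr<.02)&(P[:,2]>.109)&(P[:,2]<.116)]; print(n,"axle top",B.mean(0).round(4),np.round(cv2.minEnclosingCircle(B[:,:2].astype(np.float32)*1000),1) if 0 else [np.round(x,1) for x in cv2.minEnclosingCircle(B[:,:2].astype(np.float32)*1000)])
    W=P[(rr<.04)&(P[:,2]>.0855)&(P[:,2]<.091)]; print(n,"washer",[np.round(x,1) for x in cv2.minEnclosingCircle(W[:,:2].astype(np.float32)*1000)])
E
python3 - <<'E'
from fit import *
z=np.load("w5.npz"); fit(*[cam("wrist")[0],z["T"]],z["d"],.170,.180,"wrist")
fit(*cam("side"),z["ds"],.168,.179,"side")
E
```

```text
wrist 1115 plane [-0.0123  0.0061  0.1764] centre [0.5676 0.1675] cost 4.6496742265749176e-08 [0.5519 0.1445 0.1721] [0.5905 0.1907 0.1789]
wrist axle top [0.5677 0.1694 0.1119] [array([569.9, 169.5]), np.float64(13.3)]
wrist washer [array([569.7, 169.5]), np.float64(33.4)]
side 106 plane [0.0015 0.0103 0.1744] centre [0.5676 0.169 ] cost 1.895877075900627e-05 [0.5449 0.1445 0.1698] [0.5914 0.1923 0.1784]
side axle top [0.5693 0.1722 0.1115] [array([569.2, 172.8]), np.float64(12.2)]
side washer [array([569.8, 172.9]), np.float64(32.1)]
```

```bash
python3 -m pendant '[{"claw":0.3,"dx":2,"dy":1,"dz":-15,"twist":0},{"claw":0.3,"dx":2,"dy":1,"dz":-30,"twist":0},{"claw":0.3,"dx":2,"dy":1,"dz":-40,"twist":0},{"claw":0.3,"dx":2,"dy":1,"dz":-40,"twist":0},{"claw":0.3,"dx":2,"dy":1,"dz":-40,"twist":0},{"claw":0.3,"dx":2,"dy":1,"dz":-40,"twist":0},{"claw":0.3,"dx":2,"dy":1,"dz":-40,"twist":0}]'
python3 - <<'E'
from fit import *
for i in range(2):
    K,T=cam("wrist"); im,d=eyes.snapshot("wrist"); print(r.get_state()["tool_pos"].round(4)); fit(K,T,d,.131,.142,"wrist")
K,T=cam("side"); im,d=eyes.snapshot("side"); fit(K,T,d,.129,.140,"side")
E
```

```text
clock: 17.9
tool_pos: [0.571, 0.1697, 0.1918]
eef_rot: [0.998, -0.062, 0.001, -0.0]
contact_force: [0.8, 0.5, -2.1]
opening: 0.444
finger_force: 25.0
[0.5709 0.1696 0.1917]
wrist 1116 plane [-0.0146  0.0058  0.1367] centre [0.5691 0.1699] cost 1.3355827195468415e-07 [0.5536 0.1468 0.131 ] [0.5923 0.193  0.1393]
wrist axle top [0.5723 0.1692 0.112 ] [array([570.5, 169.7]), np.float64(13.2)]
wrist washer [array([570.1, 169.4]), np.float64(33.3)]
[0.5708 0.1696 0.1916]
wrist 1119 plane [-0.0148  0.0064  0.1367] centre [0.569  0.1698] cost 2.202944438026879e-07 [0.5538 0.1468 0.1316] [0.5921 0.193  0.1388]
wrist axle top [0.5723 0.1691 0.112 ] [array([569.6, 169.8]), np.float64(13.1)]
wrist washer [array([569.9, 169.6]), np.float64(33.3)]
side 108 plane [-0.0206  0.0049  0.1348] centre [0.569  0.1715] cost 2.1305576986857937e-05 [0.5452 0.1472 0.1308] [0.5932 0.196  0.1393]
side axle top [0.5699 0.175  0.1107] [array([571. , 171.5]), np.float64(12.0)]
side washer [array([568.9, 172. ]), np.float64(32.3)]
```

Clip and axle are within 1 mm of each other. Lowering slowly.

```bash
python3 -m pendant '[{"claw":0.3,"dx":0.5,"dy":0,"dz":-6,"twist":0},{"claw":0.3,"dx":0.5,"dy":0,"dz":-12,"twist":0},{"claw":0.3,"dx":0.5,"dy":0,"dz":-17,"twist":0},{"claw":0.3,"dx":0.5,"dy":0,"dz":-22,"twist":0},{"claw":0.3,"dx":0.5,"dy":0,"dz":-27,"twist":0},{"claw":0.3,"dx":0.5,"dy":0,"dz":-31,"twist":0},{"claw":0.3,"dx":0.5,"dy":0,"dz":-34,"twist":0},{"claw":0.3,"dx":0.5,"dy":0,"dz":-34,"twist":0}]'
```

```text
clock: 18.85
tool_pos: [0.5708, 0.1694, 0.1566]
eef_rot: [0.998, -0.062, -0.0, 0.0]
contact_force: [-0.8, -0.5, -1.5]
opening: 0.445
finger_force: 25.0
```

```bash
python3 -m pendant '[{"claw":0.3,"dx":0,"dy":0,"dz":-3,"twist":0},{"claw":0.3,"dx":0,"dy":0,"dz":-6,"twist":0},{"claw":0.3,"dx":0,"dy":0,"dz":-8,"twist":0},{"claw":0.3,"dx":0,"dy":0,"dz":-9,"twist":0},{"claw":0.3,"dx":0,"dy":0,"dz":-9.5,"twist":0},{"claw":0.3,"dx":0,"dy":0,"dz":-9.5,"twist":0},{"claw":0.3,"dx":0,"dy":0,"dz":-9.5,"twist":0}]'
```

```text
clock: 19.55
tool_pos: [0.571, 0.1694, 0.1478]
eef_rot: [0.998, -0.062, 0.0, 0.0]
contact_force: [-1.6, -0.8, 1.7]
opening: 0.444
finger_force: 25.0
```

```bash
python3 -m pendant '[{"claw":0.3,"dx":0,"dy":0,"dz":-1,"twist":0},{"claw":0.3,"dx":0,"dy":0,"dz":-1,"twist":0},{"claw":0.3,"dx":0,"dy":0,"dz":-1,"twist":0},{"claw":0.3,"dx":0,"dy":0,"dz":-1,"twist":0}]'
python3 - <<'E'
from fit import *
K,T=cam("wrist"); im,d=eyes.snapshot("wrist"); fit(K,T,d,.089,.0975,"wrist")
v,u=np.mgrid[:400,:640]; P=(np.linalg.inv(K)@np.stack([u.ravel(),v.ravel(),np.ones(u.size)]))*d.ravel(); P=((T[:3,:3]@P).T+T[:3,3])
rr=np.hypot(P[:,0]-.5698,P[:,1]-.1696)
for n,a,b in (("clip ring",.0185,.0225),("washer ring",.0255,.029)):
    q=P[(rr>a)&(rr<b)&(P[:,0]>.57)&(P[:,2]>.08)&(P[:,2]<.11)]; print(n,len(q),np.percentile(q[:,2],[10,50,90]).round(4))
m=(abs(P[:,0]-.557)<.02)&(abs(P[:,1]-.0643)<.02)&(P[:,2]>.1)&(P[:,2]<.13); print("pin top",P[m].mean(0).round(4),P[m][:,2].max())
c,_=eyes.snapshot("side")
cv2.imwrite("pics/k1.png",np.hstack([cv2.resize(im[120:300,220:420],(400,360)),cv2.resize(c[180:300,230:363],(400,360),interpolation=2)]))
E
```

```text
clock: 19.95
tool_pos: [0.5711, 0.1695, 0.1477]
eef_rot: [0.998, -0.062, 0.0, -0.0]
contact_force: [-3.1, -1.0, 8.3]
opening: 0.449
finger_force: 25.0
wrist 1661 plane [-0.0316  0.0068  0.092 ] centre [0.5707 0.1694] cost 0.0013357128594706023 [0.553 0.14  0.089] [0.5993 0.199  0.0975]
wrist axle top [0.5762 0.1688 0.1109] [array([570.2, 169.5]), np.float64(13.1)]
wrist washer [array([570.2, 169.3]), np.float64(33.4)]
clip ring 632 [0.0905 0.0926 0.0935]
washer ring 648 [0.0878 0.0886 0.0895]
pin top [0.5589 0.0668 0.1163] 0.12279017824124755
```

View pics/k1.png

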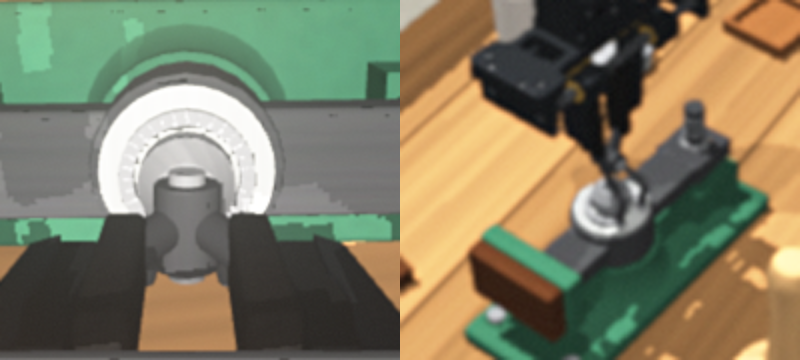

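The clip lies flat on the washer around the axle (crop 186,165): its top is 4 mm above the washer, which is its own thickness. The pin is home and the pliers are held at 25 N. Handing in.

```bash
python3 -c "
from plant import r
print(r.finish_job())"
```

```text
the job is handed in; nothing more can be done
None
```

I handed the job in at about 20 s: by camera the long pin is fully home and released, and the spread clip lies flat on the washer with the pliers still held at 25 N; the judge gave no verdict, the fingertips end about 29 mm short of the reported TCP (so the first pin grip missed and I corrected for it), and I did not re-check every bystander at the end.

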